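# Lay culture tubes to slant in the cradles that fit them

### The job

Lay the four blue-capped culture tubes to slant: each in the sloped cradle of the rack that is made for its thickness and length, lying along the cradle's V-wires, cap at the upper end and foot down against the stop at the bottom. Leave the marker and the syringe where they lie.

Things in the scene. Friction and masses are not known exactly. Their poses are not given: they have to be found in the camera images.
- thin_short_tube: straw-coloured plastic culture tube with a blue ribbed screw cap, lying on the white board; the thinnest and shortest: 13 mm across, 75 mm long, with a round foot. Cap 16 mm across, 12 mm long, included in the length; eight flats on the cap keep it from rolling. Origin on the tube's axis at half its length; +x runs along the axis to the cap.
- thin_long_tube: straw-coloured plastic culture tube with a blue ribbed screw cap, lying on the white board; the slim one and longest: 16 mm across, 125 mm long, with a round foot. Cap 20 mm across, 16 mm long, included in the length; eight flats on the cap keep it from rolling. Origin on the tube's axis at half its length; +x runs along the axis to the cap.
- fat_short_tube: straw-coloured plastic culture tube with a blue ribbed screw cap, lying on the white board; the stubby one: 27 mm across, 85 mm long, with a flat foot. Cap 31 mm across, 18 mm long, included in the length; eight flats on the cap keep it from rolling. Origin on the tube's axis at half its length; +x runs along the axis to the cap.
- fat_long_tube: straw-coloured plastic culture tube with a blue ribbed screw cap, lying on the white board; the biggest: 30 mm across, 115 mm long, with a flat foot. Cap 34.4 mm across, 20 mm long, included in the length; eight flats on the cap keep it from rolling. Origin on the tube's axis at half its length; +x runs along the axis to the cap.
- thin_short_cradle: Fixed steel cradle for the 13 x 75 mm tube: narrow V-wires close together, 21 mm wide. Rises 18 deg toward its +x; stop at the lower (-x) end. Origin at its underside, z up. Tube home: mid-length axis point 40 mm above the origin, cap up along +x. Finger room between the wires is centred on the tube's point 5 mm from mid-length toward the foot. Cradle order along the rack changes.
- thin_long_cradle: Fixed steel cradle for the 16 x 125 mm tube: narrow V-wires far apart, 24 mm wide, the longest. Rises 18 deg toward its +x; stop at the lower (-x) end. Origin at its underside, z up. Tube home: mid-length axis point 53 mm above the origin, cap up along +x. Finger room between the wires is centred on the tube's point 7 mm from mid-length toward the foot. Cradles stand 66 mm apart.
- fat_short_cradle: Fixed steel cradle for the 27 x 85 mm tube: wide V-wires close together, 36 mm wide. Rises 18 deg toward its +x; stop at the lower (-x) end. Origin at its underside, z up. Tube home: mid-length axis point 50 mm above the origin, cap up along +x. Finger room between the wires is centred on the tube's point 7 mm from mid-length toward the foot. Released tubes slide to the stop.
- fat_long_cradle: Fixed steel cradle for the 30 x 115 mm tube: the widest V-wires, far apart, 40 mm wide. Rises 18 deg toward its +x; stop at the lower (-x) end. Origin at its underside, z up. Tube home: mid-length axis point 60 mm above the origin, cap up along +x. Finger room between the wires is centred on the tube's point 7 mm from mid-length toward the foot. Neighbours begin 47 mm to either side.
- marker: black felt marker with blue cap, 132 x 18 mm, at the back of the white board (board top 6 mm above the black mat); origin at its underside, long axis y. A thick hose hangs over and to the right of it, lowest 100 mm above the mat, between it and the pump: carry the tubes past on the robot's side of the hose. Not to be disturbed.
- syringe: plastic syringe, about 150 mm long, 34 mm wide at the flange, lying near the left end of the white board; origin at its underside, long axis y. Not to be disturbed.

How it is judged:
By the outcome, as a careful person would: the job done as asked, in the order asked, and still so for the second after the job is handed in, with the robot touching nothing.
It also fails if it takes over 112 s, if anything falls off the work surface, if the arm or the gripper's body presses on something with over 40 N, if the wrist force passes 120 N, or if a joint passes its speed limit or range.

### The arm

A 6-joint arm with a two-finger parallel gripper is mounted at the origin on a cart in front of the work surface, level with it; the furniture and walls round the work are solid. World frame = base frame: x ahead of the robot, y to its left, z up, the work surface at z = 0. Lengths are in m, angles in rad, forces in N, time in s.
With the tool pointing down it reaches from about 0.25 to 0.85 m from the base axis. Payload 12.5 kg.
Tool frame: the origin (TCP) lies at the very end of the fingers, on their centre line; the grasp point (between the pads) lies 19 mm behind it; z points along the fingers, y is the line along which they close (so a half turn about z gives the same grasp; the last joint's range is limited). The gripper opens to 93 mm and grips with 3 to 60 N. Pads are 15 mm wide; open, the fingers measure 128 mm over their backs; the gripper's body (75 mm by 188 mm) begins 65 mm behind the grasp point.
Start: joints at [1.046, 0.351, 1.652, -0, 1.139, -0.085], TCP at [0.234, 0.498, 0.219] pointing down, gripper open.
Joint ranges: [-2.75, 2.75], [-0.79, 2.1], [0.01, 2.65], [-1.57, 4.71], [0.07, 3.14], [-2.87, 2.87]. Speed limits (rad/s): [2.22, 2.22, 2.79, 3.14, 3.14, 3.14].

### API

Orientations are given as a unit quaternion [w, x, y, z].
In Python, from rig import * gives the robot as it stands.
- The arm moves only by the shell command python3 -m creep 'ROWS' [FORCE]. ROWS is JSON, a list of rows, each an object with "dp": the shift along the tool's x, y, z each as a share of 200 mm, from -1 to 1, a list of three; "delta_rot": the turn, a rotation vector about the tool's x, y, z each as a share of 2 rad, from -1 to 1, a list of three; "claw": the closure, from -1 (fully open) to 1 (shut). A call has exactly 8 rows; each row is the pose to reach, as a shift and turn from the pose commanded when the call began, along the tool's axes at that moment; what a row does not reach only later rows make up. A row lasts 1/10 s, in which the tool goes at most 50 mm and 8.59 degrees, less where a joint would pass 70% of its speed; a pose out of reach is approached as far as the arm can. A call with a number of a shift or a turn outside -1 to 1 is refused whole. A call with a gripper value outside its range is refused whole. The fingers move at their own pace and stop on an object; FORCE is the grip in N (left out, the last holds). Time passes only in rows, so rows that repeat a pose let the fingers close, or fill a call up. It gives the time, the measured TCP pose, the force, the opening and the grip force at its end, in the units of the state.
- state(): the state, without advancing time (a new reading comes with each control period).
- read_camera(name): name is "side" or "top" or "wrist"; returns the picture (480x640x3 uint8, red, green, blue); there is no depth.
- calibration(name): a dict with "intrinsics" (3x3 intrinsics, pixels), "T" (4x4, takes a point from camera to world coordinates); the wrist camera has in their place "T_tool_cam" (4x4, takes a point from camera to tool coordinates, whose origin is the TCP and whose axes are the flange's). Camera axes: x right, y down, z forward; pixel columns grow to the right and rows downward; lengths in m; the calibration is good to about 2 mm. A picture is of the moment at which its call begins: read the wrist's pose just before it. calibration takes no time and is no camera call.
- close_job(): hands the job in; it is judged then, once.
Trained networks look in the newest picture that a camera, given by its name, has taken for a name from the list of things; names that differ only in an ending like _2 or _b are one class to them, and where a whole thing is asked for, a point or a joint stands for the part that bears it (a point fixed in the world has none). Each returns a list of dicts, best first, with "p" (0 to 1); they miss things now and then, are a little off and sometimes report something else, mostly with a low value. They report only what shows in the picture. A call takes as long as a camera call.
- regions_of(camera, query): "mask" (480x640 bool, what is visible of it) and "at" ([column, row] in pixels, amid what is visible of it).
- pinpoint(camera, query): "at" ([column, row] in pixels: a listed point, or the origin of a listed thing).
The state is a dict: "t": time; "qpos": joint angles; "qd": joint speeds; "joint_torque": joint torques, N m; "eef_pos": TCP position; "tcp_rot": TCP orientation; "wrist_force": force on the tool from outside, world axes, zero at the start; "moment": the same for the moment, N m; "grip_width": finger opening in m; "grip_force": force on a finger pad.
Only numpy, scipy, OpenCV 4.12 (cv2) and the standard library are available. Lean on these libraries where they do the work, as an engineer would, in place of code of your own. Each camera call takes 0.05 s, during which the arm holds its last target. There are 200 camera calls.

## Working session

There is one attempt and no reset: what is moved stays moved. The work goes in short steps, Python scripts to look and compute and a shell command to move; the robot and the scene stay as the last step left them, time stands still between calls to the robot, and variables do not carry over. Pictures are saved under pics/ and viewed, at most 16 in all, crops included, and the job is handed in when it is done.

```bash
mkdir -p pics; ls; python3 - <<'E'
from rig import *
import cv2,numpy as np
s=state();print(s['t'],s['eef_pos'],s['tcp_rot'],s['grip_width'])
for c in ['side','top']:
    cv2.imwrite(f'pics/{c}0.png',read_camera(c)[:,:,::-1])
    k=calibration(c);print(c,np.round(k['intrinsics'],1).tolist(),np.round(k['T'],3).tolist())
print(calibration('wrist'))
for q in ['thin_short_tube','thin_long_tube','fat_short_tube','fat_long_tube','thin_short_cradle','thin_long_cradle','fat_short_cradle','fat_long_cradle']:
    for r in pinpoint('top',q)[:2]: print(q,np.round(r['at'],1),round(r['p'],2))
E
```

```text
pics
0.0 [0.23397269 0.49740679 0.21812857] [-1.72253627e-04  2.18123170e-01  9.75921096e-01 -5.16240337e-04] 0.09320674423632465
side [[451.2, 0.0, 328.0], [0.0, 451.2, 236.2], [0.0, 0.0, 1.0]] [[0.998, -0.029, 0.05, 0.426], [-0.056, -0.676, 0.735, -0.843], [0.012, -0.736, -0.677, 0.803], [0.0, 0.0, 0.0, 1.0]]
top [[608.5, 0.0, 320.5], [0.0, 608.5, 232.3], [0.0, 0.0, 1.0]] [[-0.011, -0.987, 0.161, 0.274], [-1.0, 0.011, 0.001, -0.008], [-0.002, -0.161, -0.987, 1.377], [0.0, 0.0, 0.0, 1.0]]
{'intrinsics': array([[407.97294793,   0.        , 316.62892611],
       [  0.        , 407.97294793, 240.25398558],
       [  0.        ,   0.        ,   1.        ]]), 'T_tool_cam': array([[ 5.06247351e-05, -9.56757455e-01, -2.90886866e-01,
         8.16833264e-02],
       [ 9.99999738e-01, -1.61783576e-04,  7.06158952e-04,
         1.14915807e-04],
       [-7.22683559e-04, -2.90886826e-01,  9.56757196e-01,
        -1.67109994e-01],
       [ 0.00000000e+00,  0.00000000e+00,  0.00000000e+00,
         1.00000000e+00]])}
thin_short_tube [182.8 273.9] 0.67
thin_long_tube [273.8 259.1] 0.59
thin_long_tube [308.9 245. ] 0.42
fat_short_tube [225.7 266.7] 0.69
fat_long_tube [310.8 245.3] 0.67
fat_long_tube [284.  188.9] 0.47
thin_short_cradle [462. 242.] 0.75
thin_long_cradle [412.6 222.6] 0.81
thin_long_cradle [227.2 266.2] 0.28
fat_short_cradle [442.7 231.3] 0.65
fat_long_cradle [496.1 252.6] 0.73
```

View pics/top0.png

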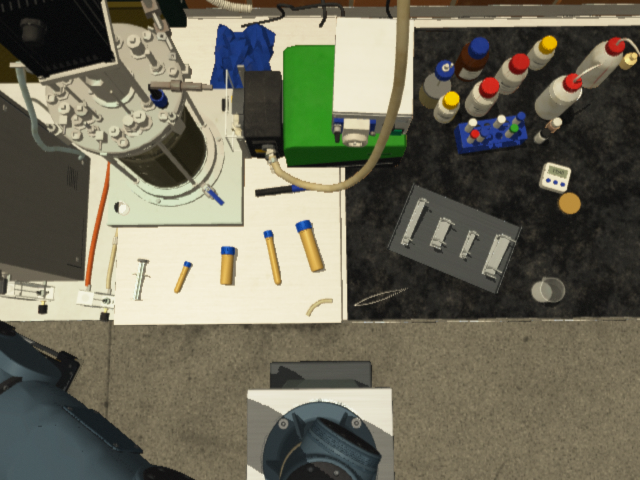

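View pics/side0.png

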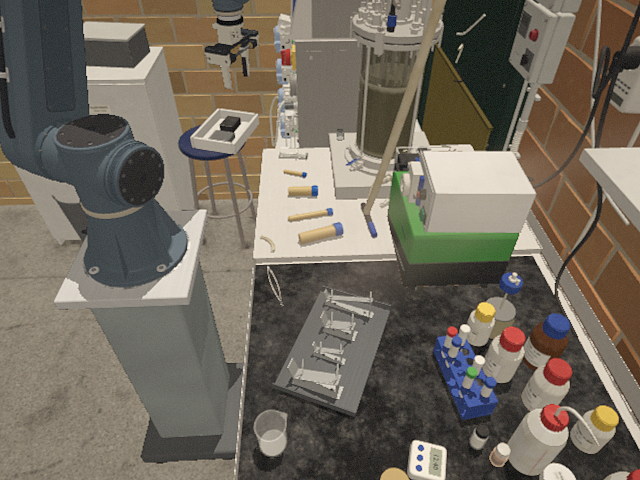

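```bash
cat > h.py <<'E'
from rig import *
import cv2,numpy as np
from scipy.spatial.transform import Rotation as R
def ray(cam,px,z,T=None):
    k=calibration(cam);T=k['T'] if T is None else T
    d=T[:3,:3]@np.linalg.inv(k['intrinsics'])@np.array([px[0],px[1],1.]);o=T[:3,3]
    return o+d*(z-o[2])/d[2]
def wristT(s):
    T=np.eye(4);T[:3,:3]=R.from_quat(s['tcp_rot'],scalar_first=True).as_matrix();T[:3,3]=s['eef_pos']
    return T@calibration('wrist')['T_tool_cam']
def ends(mask):
    p=np.argwhere(mask)[:,::-1].astype(np.float32);c=p.mean(0)
    u=np.linalg.svd(p-c,full_matrices=False)[2][0];a=(p-c)@u
    return c+u*np.percentile(a,1),c+u*np.percentile(a,99)
E
python3 - <<'E'
from h import *
im=read_camera('side');tp=read_camera('top')
a=cv2.resize(im[280:420,270:400],(520,560),interpolation=cv2.INTER_CUBIC)
cv2.imwrite('pics/s1.png',a[:,:,::-1])
a=cv2.resize(tp[180:295,385:525],(700,575),interpolation=cv2.INTER_CUBIC)
cv2.imwrite('pics/t1.png',a[:,:,::-1])
for q,z in [('thin_short_tube',.0125),('thin_long_tube',.014),('fat_short_tube',.0195),('fat_long_tube',.021),('thin_short_cradle',.03),('thin_long_cradle',.04),('fat_short_cradle',.035),('fat_long_cradle',.045)]:
    r=regions_of('top',q)[0];e=ends(r['mask'])
    P=[ray('top',x,z)[:2] for x in e];P.sort(key=lambda v:v[0]);d=P[1]-P[0]
    print(q,round(r['p'],2),np.round(e,0).tolist(),'mid',np.round((P[0]+P[1])/2,3),'len',round(np.hypot(*d),3),'yaw',round(np.degrees(np.arctan2(d[1],d[0])),1))
E
```

```text
thin_short_tube 0.66 [[188.0, 262.0], [176.0, 292.0]] mid [0.399 0.305] len 0.071 yaw -21.0
thin_long_tube 0.9 [[267.0, 231.0], [278.0, 284.0]] mid [0.441 0.102] len 0.123 yaw 11.7
fat_short_tube 0.66 [[228.0, 246.0], [225.0, 284.0]] mid [0.423 0.204] len 0.085 yaw -3.0
fat_long_tube 0.97 [[302.0, 221.0], [317.0, 270.0]] mid [0.466 0.018] len 0.117 yaw 16.8
thin_short_cradle 0.72 [[472.0, 231.0], [462.0, 258.0]] mid [ 0.462 -0.334] len 0.066 yaw -24.3
thin_long_cradle 0.72 [[422.0, 199.0], [404.0, 243.0]] mid [ 0.515 -0.215] len 0.107 yaw -23.7
fat_short_cradle 0.67 [[446.0, 219.0], [434.0, 246.0]] mid [ 0.489 -0.274] len 0.067 yaw -25.3
fat_long_cradle 0.95 [[504.0, 235.0], [487.0, 275.0]] mid [ 0.436 -0.392] len 0.098 yaw -25.3
```

View pics/s1.png

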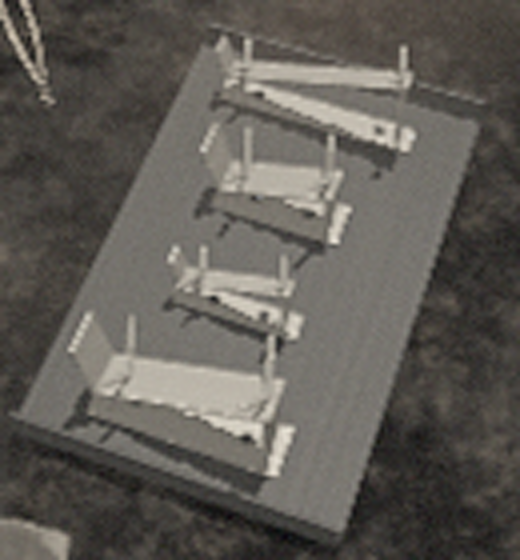

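View pics/t1.png

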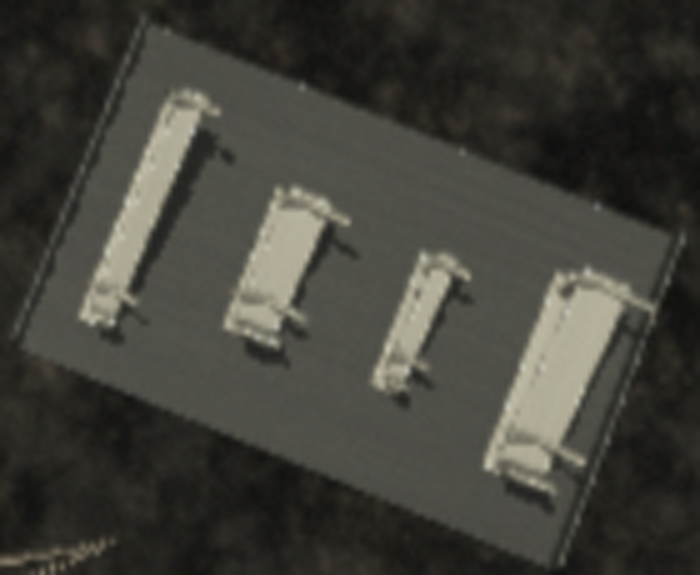

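```bash
cat >> h.py <<'E'
def Rt(yaw,tilt=0):
    # tube axis direction (cap) yaw deg, elevation tilt deg ; tool x = -axis
    c=np.cos;s=np.sin;y=np.radians(yaw);t=np.radians(tilt)
    a=np.array([c(t)*c(y),c(t)*s(y),s(t)]);z=np.array([s(t)*c(y),s(t)*s(y),-c(t)])
    return np.column_stack([-a,np.cross(z,-a),z])
def plan(wps,start=None):
    """wps: (p,R) world targets; print dp / delta_rot shares for each call"""
    s=state();p=np.array(s['eef_pos']);r=R.from_quat(s['tcp_rot'],scalar_first=True).as_matrix()
    if start: p,r=start
    for q,M in wps:
        q=np.array(q,float)
        print('dp',np.round(r.T@(q-p)/.2,3).tolist(),'rot',np.round(R.from_matrix(r.T@M).as_rotvec()/2,3).tolist(),'dist',round(np.linalg.norm(q-p),3))
        p,r=q,M
def tri(px):
    A=[];b=[]
    for cam in ('side','top'):
        k=calibration(cam);T=k['T'];d=T[:3,:3]@np.linalg.inv(k['intrinsics'])@np.array([*px[cam],1.]);d/=np.linalg.norm(d)
        P=np.eye(3)-np.outer(d,d);A.append(P);b.append(P@T[:3,3])
    return np.linalg.lstsq(np.vstack(A),np.hstack(b),rcond=None)[0]
E
python3 - <<'E'
from h import *
read_camera('side');read_camera('top')
for q in ['thin_short_cradle','thin_long_cradle','fat_short_cradle','fat_long_cradle']:
    print(q,np.round(tri({c:pinpoint(c,q)[0]['at'] for c in ('side','top')}),4))
plan([([.395,.307,.15],Rt(-21))])
E
```

```text
thin_short_cradle [ 0.473  -0.3331  0.003 ]
thin_long_cradle [ 0.5255 -0.2168  0.0067]
fat_short_cradle [ 0.4993 -0.28    0.0054]
fat_long_cradle [ 0.4399 -0.3972  0.0121]
dp [-1.134, -0.52, 0.343] rot [0.0, 0.0, -0.037] dist 0.259
```

```bash
python3 -m creep '[{"dp":[-0.6,-0.3,0.1],"delta_rot":[0,0,-0.037],"claw":-0.2},{"dp":[-1,-0.52,0.34],"delta_rot":[0,0,-0.037],"claw":-0.2},{"dp":[-1,-0.52,0.34],"delta_rot":[0,0,-0.037],"claw":-0.2},{"dp":[-1,-0.52,0.34],"delta_rot":[0,0,-0.037],"claw":-0.2},{"dp":[-1,-0.52,0.34],"delta_rot":[0,0,-0.037],"claw":-0.2},{"dp":[-1,-0.52,0.34],"delta_rot":[0,0,-0.037],"claw":-0.2},{"dp":[-1,-0.52,0.34],"delta_rot":[0,0,-0.037],"claw":-0.2},{"dp":[-1,-0.52,0.34],"delta_rot":[0,0,-0.037],"claw":-0.2}]' 20
cat >> h.py <<'E'
def look(q,z,name=None):
    s=state();im=read_camera('wrist');T=wristT(s)
    rs=regions_of('wrist',q)
    for r in rs[:2]:
        e=ends(r['mask']);P=sorted([ray('wrist',x,z,T)[:2] for x in e],key=lambda v:v[0]);d=P[1]-P[0]
        print(q,round(r['p'],2),'mid',np.round((P[0]+P[1])/2,4),'len',round(np.hypot(*d),4),'yaw',round(np.degrees(np.arctan2(d[1],d[0])),1))
    if name: cv2.imwrite(name,im[:,:,::-1])
E
python3 - <<'E'
from h import *
look('thin_short_tube',.0125,'pics/w1.png')
E
```

```text
t: 2.3
eef_pos: [0.3706, 0.3192, 0.1511]
tcp_rot: [0.0, 0.182, 0.983, 0.0]
wrist_force: [-0.5, 0.4, -0.7]
grip_width: 0.0557
grip_force: 0.0
thin_short_tube 0.65 mid [0.4    0.3054] len 0.0764 yaw -21.1
thin_short_tube 0.4 mid [0.3851 0.0925] len 0.0179 yaw 64.2
```

View pics/w1.png

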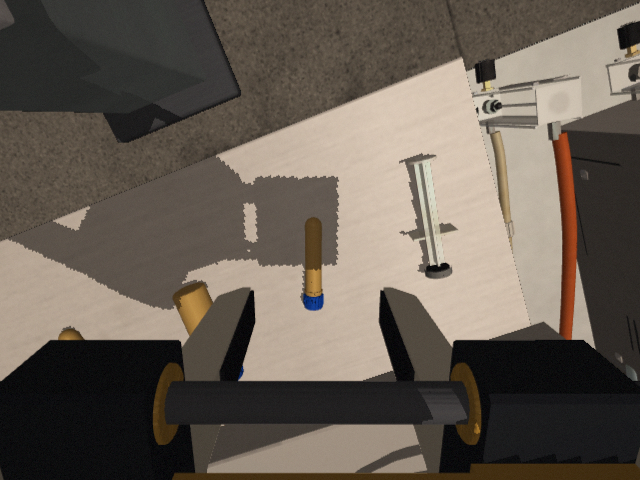

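```bash
python3 - <<'E'
from h import *
plan([([.3953,.3073,.05],Rt(-21)),([.3953,.3073,.008],Rt(-21))])
E
```

```text
dp [-0.138, -0.012, 0.505] rot [0.0, 0.0, 0.001] dist 0.105
dp [0.0, 0.0, 0.21] rot [0.0, 0.0, 0.0] dist 0.042
```

```bash
python3 -m creep '[{"dp":[-0.138,-0.012,0.25],"delta_rot":[0,0,0],"claw":-0.2},{"dp":[-0.138,-0.012,0.505],"delta_rot":[0,0,0],"claw":-0.1},{"dp":[-0.138,-0.012,0.505],"delta_rot":[0,0,0],"claw":0.1},{"dp":[-0.138,-0.012,0.6],"delta_rot":[0,0,0],"claw":0.3},{"dp":[-0.138,-0.012,0.66],"delta_rot":[0,0,0],"claw":0.3},{"dp":[-0.138,-0.012,0.715],"delta_rot":[0,0,0],"claw":0.3},{"dp":[-0.138,-0.012,0.715],"delta_rot":[0,0,0],"claw":0.3},{"dp":[-0.138,-0.012,0.715],"delta_rot":[0,0,0],"claw":0.3}]' 15
python3 -m creep '[{"dp":[0,0,0],"delta_rot":[0,0,0],"claw":1},{"dp":[0,0,0],"delta_rot":[0,0,0],"claw":1},{"dp":[0,0,0],"delta_rot":[0,0,0],"claw":1},{"dp":[0,0,0],"delta_rot":[0,0,0],"claw":1},{"dp":[0,0,-0.1],"delta_rot":[0,0,0],"claw":1},{"dp":[0,0,-0.3],"delta_rot":[0,0,0],"claw":1},{"dp":[0,0,-0.55],"delta_rot":[0,0,0],"claw":1},{"dp":[0,0,-0.75],"delta_rot":[0,0,0],"claw":1}]' 15
python3 - <<'E'
from h import *
s=state();r=R.from_quat(s['tcp_rot'],scalar_first=True).as_matrix();print(s['eef_pos'])
look('thin_short_tube',.17,'pics/w2.png')
plan([([.37,.20,.17],Rt(-21)),([.37,0.02,.17],Rt(-21)),([.38,-.15,.17],Rt(-22)),([.40,-.30,.19],Rt(-24.5))])
E
```

```text
t: 3.2
eef_pos: [0.3959, 0.3066, 0.0083]
tcp_rot: [0.0, 0.182, 0.983, 0.0]
wrist_force: [0.6, 0.3, -1.1]
grip_width: 0.0325
grip_force: 0.0
t: 4.0
eef_pos: [0.3958, 0.3063, 0.1601]
tcp_rot: [0.0, 0.182, 0.983, 0.0]
wrist_force: [-0.6, 0.6, 0.1]
grip_width: 0.0125
grip_force: 15.0
[0.39576365 0.30630453 0.16008793]
thin_short_tube 0.94 mid [0.3936 0.3073] len 0.0674 yaw -20.7
dp [-0.063, -0.552, -0.041] rot [0.003, 0.003, 0.0] dist 0.111
dp [-0.323, -0.84, 0.0] rot [0.0, 0.0, 0.0] dist 0.18
dp [-0.351, -0.776, 0.0] rot [0.0, 0.0, 0.009] dist 0.17
dp [-0.374, -0.658, -0.1] rot [0.0, 0.0, 0.022] dist 0.153
```

View pics/w2.png

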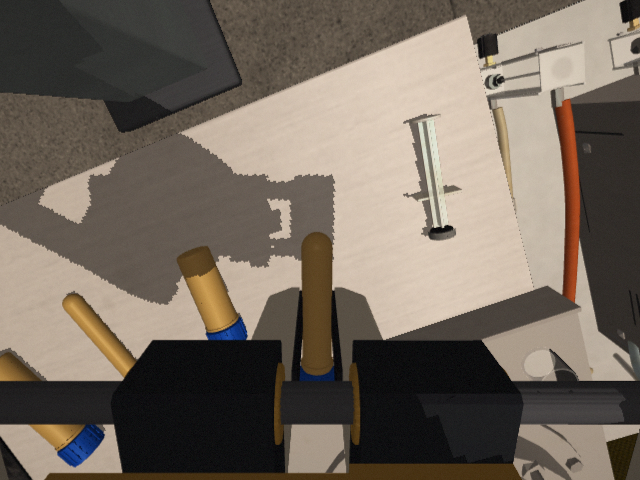

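```bash
python3 -m creep '[{"dp":[-0.25,-1,-0.05],"delta_rot":[0,0,0],"claw":1},{"dp":[-0.25,-1,-0.05],"delta_rot":[0,0,0],"claw":1},{"dp":[-0.25,-1,-0.05],"delta_rot":[0,0,0],"claw":1},{"dp":[-0.25,-1,-0.05],"delta_rot":[0,0,0],"claw":1},{"dp":[-0.25,-1,-0.05],"delta_rot":[0,0,0],"claw":1},{"dp":[-0.25,-1,-0.05],"delta_rot":[0,0,0],"claw":1},{"dp":[-0.25,-1,-0.05],"delta_rot":[0,0,0],"claw":1},{"dp":[-0.25,-1,-0.05],"delta_rot":[0,0,0],"claw":1}]'
python3 -m creep '[{"dp":[-0.4,-1,0],"delta_rot":[0,0,0],"claw":1},{"dp":[-0.4,-1,0],"delta_rot":[0,0,0],"claw":1},{"dp":[-0.4,-1,0],"delta_rot":[0,0,0],"claw":1},{"dp":[-0.4,-1,0],"delta_rot":[0,0,0],"claw":1},{"dp":[-0.4,-1,0],"delta_rot":[0,0,0],"claw":1},{"dp":[-0.4,-1,0],"delta_rot":[0,0,0],"claw":1},{"dp":[-0.4,-1,0],"delta_rot":[0,0,0],"claw":1},{"dp":[-0.4,-1,0],"delta_rot":[0,0,0],"claw":1}]'
python3 -m creep '[{"dp":[-0.5,-0.9,-0.1],"delta_rot":[0,0,0.031],"claw":1},{"dp":[-0.5,-0.9,-0.1],"delta_rot":[0,0,0.031],"claw":1},{"dp":[-0.5,-0.9,-0.1],"delta_rot":[0,0,0.031],"claw":1},{"dp":[-0.5,-0.9,-0.1],"delta_rot":[0,0,0.031],"claw":1},{"dp":[-0.5,-0.9,-0.1],"delta_rot":[0,0,0.031],"claw":1},{"dp":[-0.5,-0.9,-0.1],"delta_rot":[0,0,0.031],"claw":1},{"dp":[-0.5,-0.9,-0.1],"delta_rot":[0,0,0.031],"claw":1},{"dp":[-0.5,-0.9,-0.1],"delta_rot":[0,0,0.031],"claw":1}]'
python3 - <<'E'
from h import *
s=state()
for q,z in [('thin_short_cradle',.03),('thin_long_cradle',.04),('fat_short_cradle',.035),('fat_long_cradle',.045)]: 
    look(q,z,'pics/w3.png')
    for r in pinpoint('wrist',q)[:1]: print('  pin',np.round(ray('wrist',r['at'],.008,wristT(s)),4),np.round(r['at']),round(r['p'],2))
E
```

```text
t: 4.9
eef_pos: [0.371, 0.1027, 0.1674]
tcp_rot: [-0.0, 0.181, 0.983, 0.0]
wrist_force: [0.2, 0.0, -0.2]
grip_width: 0.0125
grip_force: 15.0
t: 5.7
eef_pos: [0.3742, -0.1123, 0.1675]
tcp_rot: [-0.0, 0.181, 0.984, 0.0]
wrist_force: [-0.6, 1.0, -0.8]
grip_width: 0.0121
grip_force: 15.0
t: 6.5
eef_pos: [0.4032, -0.3159, 0.1875]
tcp_rot: [-0.0, 0.211, 0.977, 0.0]
wrist_force: [0.3, 0.7, -0.9]
grip_width: 0.0124
grip_force: 15.0
thin_long_cradle 0.94 mid [ 0.5084 -0.2189] len 0.1097 yaw -18.5
  pin [ 0.5193 -0.2195  0.008 ] [464. 284.] 0.87
fat_short_cradle 0.91 mid [ 0.4867 -0.2778] len 0.0765 yaw -20.5
  pin [ 0.4946 -0.278   0.008 ] [395. 286.] 0.75
fat_long_cradle 0.62 mid [ 0.429  -0.3906] len 0.0909 yaw -29.0
  pin [ 0.4446 -0.3967  0.008 ] [255. 290.] 0.67
```

View pics/w3.png

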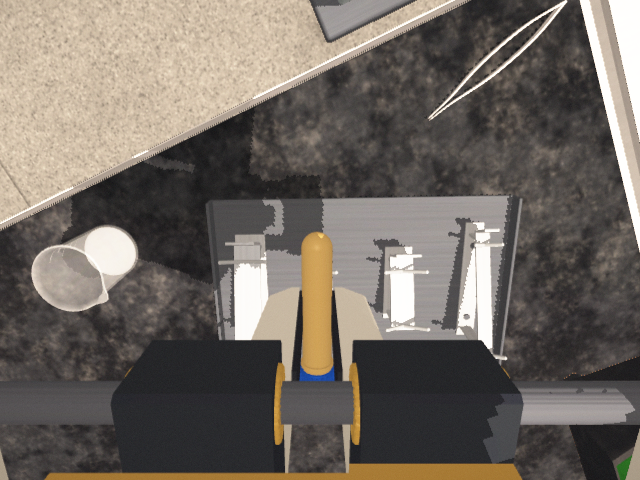

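```bash
python3 - <<'E'
from h import *
for t,s in [((388.6,248),(322.5,290.5)),((414,183.4),(390,310.5)),((496.4,293.6),(273.8,383.8)),((521.6,227.4),(355,415))]:
    print(np.round(tri({'top':t,'side':s}),4))
T=wristT(state())
for z in (0,.008,.012): print(z,np.round([ray('wrist',p,z,T)[:2] for p in ((207,204),(521,197),(464,284),(395,286),(255,290))],4).tolist())
E
```

```text
[ 0.4604 -0.1616  0.006 ]
[ 0.6092 -0.225   0.0045]
[ 0.3552 -0.3974  0.0159]
[ 0.5041 -0.4645  0.0128]
0 [[0.3563, -0.4025], [0.4655, -0.1479], [0.5236, -0.22], [0.4986, -0.2797], [0.4475, -0.4014]]
0.008 [[0.3556, -0.3998], [0.4624, -0.1509], [0.5192, -0.2214], [0.4947, -0.2798], [0.4449, -0.3988]]
0.012 [[0.3553, -0.3985], [0.4609, -0.1525], [0.517, -0.2221], [0.4928, -0.2798], [0.4435, -0.3974]]
```

```bash
python3 -m creep '[{"dp":[-0.4,0.35,0],"delta_rot":[0,0,-0.01],"claw":1},{"dp":[-0.4,0.35,0],"delta_rot":[0,0,-0.01],"claw":1},{"dp":[-0.4,0.35,0],"delta_rot":[0,0,-0.01],"claw":1},{"dp":[-0.4,0.35,0],"delta_rot":[0,0,-0.01],"claw":1},{"dp":[-0.4,0.35,0],"delta_rot":[0,0,-0.01],"claw":1},{"dp":[-0.4,0.35,0],"delta_rot":[0,0,-0.01],"claw":1},{"dp":[-0.4,0.35,0],"delta_rot":[0,0,-0.01],"claw":1},{"dp":[-0.4,0.35,0],"delta_rot":[0,0,-0.01],"claw":1}]'
python3 - <<'E'
from h import *
s=state();im=read_camera('wrist')
cv2.imwrite('pics/w4.png',im[:,:,::-1])
for q in ['thin_short_cradle','thin_long_cradle','fat_short_cradle','fat_long_cradle']:
    for r in pinpoint('wrist',q)[:1]: print(q,*[np.round(ray('wrist',r['at'],z,wristT(s)),4)[:2] for z in (0,.01)],np.round(r['at']),round(r['p'],2))
E
```

```text
t: 7.9
eef_pos: [0.5044, -0.2875, 0.1878]
tcp_rot: [0.0, 0.203, 0.979, -0.0]
wrist_force: [0.4, -0.2, 1.5]
grip_width: 0.0127
grip_force: 15.0
thin_short_cradle [ 0.4705 -0.3389] [ 0.4693 -0.3365] [248. 200.] 0.66
thin_long_cradle [ 0.5238 -0.2163] [ 0.5211 -0.2174] [399. 200.] 0.81
fat_short_cradle [ 0.4994 -0.2797] [ 0.4974 -0.279 ] [322. 204.] 0.82
fat_long_cradle [ 0.4433 -0.4005] [ 0.4429 -0.3964] [171. 200.] 0.71
```

View pics/w4.png

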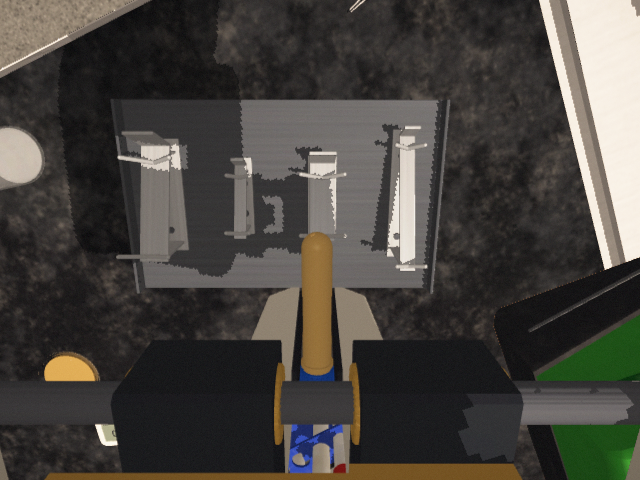

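```bash
cat >> h.py <<'E'
ORG={'thin_long':(.5227,-.2173),'fat_short':(.4964,-.2778),'thin_short':(.4700,-.3383),'fat_long':(.4437,-.3988)}
H={'thin_long':.053,'fat_short':.05,'thin_short':.04,'fat_long':.06}
YC=-23.5
def home(n,d,h,lift,z0=.010,slope=.003):
    M=Rt(YC,18);a3=-M[:,0];tz=M[:,2]
    c=np.array([*ORG[n],H[n]+z0])
    return c-a3*d+tz*h-tz*lift+a3*slope,M
E
python3 - <<'E'
from h import *
plan([home('thin_short',.005,.0042,.05),home('thin_short',.005,.0042,0)])
print(home('thin_short',.005,.0042,0)[0])
E
```

```text
dp [0.139, -0.304, 0.474] rot [0.0, -0.157, 0.001] dist 0.116
dp [0.0, 0.0, 0.25] rot [0.0, 0.0, 0.0] dist 0.05
[ 0.46944587 -0.33805906  0.04538753]
```

```bash
python3 -m creep '[{"dp":[0.139,-0.304,0.1],"delta_rot":[0,-0.157,0.001],"claw":1},{"dp":[0.139,-0.304,0.2],"delta_rot":[0,-0.157,0.001],"claw":1},{"dp":[0.139,-0.304,0.4],"delta_rot":[0,-0.157,0.001],"claw":1},{"dp":[0.139,-0.304,0.474],"delta_rot":[0,-0.157,0.001],"claw":1},{"dp":[0.139,-0.304,0.474],"delta_rot":[0,-0.157,0.001],"claw":1},{"dp":[0.139,-0.304,0.474],"delta_rot":[0,-0.157,0.001],"claw":1},{"dp":[0.139,-0.304,0.474],"delta_rot":[0,-0.157,0.001],"claw":1},{"dp":[0.139,-0.304,0.474],"delta_rot":[0,-0.157,0.001],"claw":1}]'
python3 -m creep '[{"dp":[0,0,0.04],"delta_rot":[0,0,0],"claw":1},{"dp":[0,0,0.08],"delta_rot":[0,0,0],"claw":1},{"dp":[0,0,0.12],"delta_rot":[0,0,0],"claw":1},{"dp":[0,0,0.16],"delta_rot":[0,0,0],"claw":1},{"dp":[0,0,0.2],"delta_rot":[0,0,0],"claw":1},{"dp":[0,0,0.24],"delta_rot":[0,0,0],"claw":1},{"dp":[0,0,0.25],"delta_rot":[0,0,0],"claw":1},{"dp":[0,0,0.25],"delta_rot":[0,0,0],"claw":1}]'
python3 - <<'E'
from h import *
cv2.imwrite('pics/s2.png',cv2.resize(read_camera('side')[260:420,260:400],(525,600),interpolation=cv2.INTER_CUBIC)[:,:,::-1])
E
```

```text
t: 8.95
eef_pos: [0.456, -0.3322, 0.094]
tcp_rot: [0.154, 0.201, 0.967, -0.032]
wrist_force: [0.4, -0.5, 0.3]
grip_width: 0.0125
grip_force: 15.0
t: 9.75
eef_pos: [0.4694, -0.3379, 0.0448]
tcp_rot: [0.153, 0.201, 0.967, -0.031]
wrist_force: [0.2, -1.1, 0.4]
grip_width: 0.0122
grip_force: 15.0
```

View pics/s2.png

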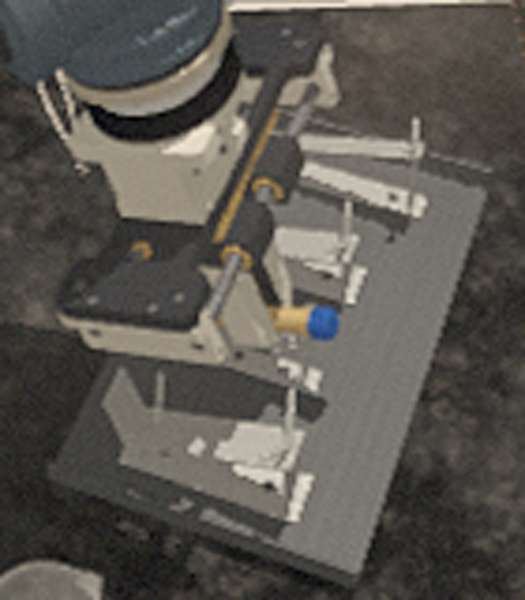

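```bash
python3 -m creep '[{"dp":[0,0,0.01],"delta_rot":[0,0,0],"claw":1},{"dp":[0,0,0.015],"delta_rot":[0,0,0],"claw":1},{"dp":[0,0,0.02],"delta_rot":[0,0,0],"claw":1},{"dp":[0,0,0.02],"delta_rot":[0,0,0],"claw":1},{"dp":[0,0,0.02],"delta_rot":[0,0,0],"claw":1},{"dp":[0,0,0.02],"delta_rot":[0,0,0],"claw":1},{"dp":[0,0,0.02],"delta_rot":[0,0,0],"claw":1},{"dp":[0,0,0.02],"delta_rot":[0,0,0],"claw":1}]'
python3 -m creep '[{"dp":[0,0,0.01],"delta_rot":[0,0,0],"claw":1},{"dp":[0,0,0.015],"delta_rot":[0,0,0],"claw":1},{"dp":[0,0,0.015],"delta_rot":[0,0,0],"claw":1},{"dp":[0,0,0.015],"delta_rot":[0,0,0],"claw":1},{"dp":[0,0,0.015],"delta_rot":[0,0,0],"claw":1},{"dp":[0,0,0.015],"delta_rot":[0,0,0],"claw":1},{"dp":[0,0,0.015],"delta_rot":[0,0,0],"claw":1},{"dp":[0,0,0.015],"delta_rot":[0,0,0],"claw":1}]'
```

```text
t: 10.6
eef_pos: [0.4707, -0.3389, 0.0417]
tcp_rot: [0.153, 0.201, 0.967, -0.032]
wrist_force: [-2.7, -3.7, 2.1]
grip_width: 0.0125
grip_force: 15.0
t: 11.4
eef_pos: [0.4716, -0.3397, 0.0392]
tcp_rot: [0.154, 0.201, 0.967, -0.032]
wrist_force: [-4.9, -5.4, 7.5]
grip_width: 0.0127
grip_force: 15.0
```

```bash
python3 -m creep '[{"dp":[0,0,-0.01],"delta_rot":[0,0,0],"claw":0.75},{"dp":[0,0,-0.01],"delta_rot":[0,0,0],"claw":0.6},{"dp":[0,0,-0.01],"delta_rot":[0,0,0],"claw":0.45},{"dp":[0,0,-0.01],"delta_rot":[0,0,0],"claw":0.4},{"dp":[0,0,-0.01],"delta_rot":[0,0,0],"claw":0.4},{"dp":[0,0,-0.05],"delta_rot":[0,0,0],"claw":0.4},{"dp":[0,0,-0.2],"delta_rot":[0,0,0],"claw":0.4},{"dp":[0,0,-0.4],"delta_rot":[0,0,0],"claw":0.4}]'
python3 -m creep '[{"dp":[0.2,0.4,-0.4],"delta_rot":[0,0.157,0],"claw":0.4},{"dp":[0.2,0.4,-0.4],"delta_rot":[0,0.157,0],"claw":0},{"dp":[0.2,0.4,-0.4],"delta_rot":[0,0.157,0],"claw":0},{"dp":[0.2,0.4,-0.4],"delta_rot":[0,0.157,0],"claw":0},{"dp":[0.2,0.4,-0.4],"delta_rot":[0,0.157,0],"claw":0},{"dp":[0.2,0.4,-0.4],"delta_rot":[0,0.157,0],"claw":0},{"dp":[0.2,0.4,-0.4],"delta_rot":[0,0.157,0],"claw":0},{"dp":[0.2,0.4,-0.4],"delta_rot":[0,0.157,0],"claw":0}]'
python3 - <<'E'
from h import *
a=cv2.resize(read_camera('side')[280:420,270:400],(390,420),interpolation=cv2.INTER_CUBIC)
b=cv2.resize(read_camera('wrist')[60:340,60:480],(390,260))
o=np.zeros((420,790,3),np.uint8);o[:,:390]=a;o[:260,400:]=b
cv2.imwrite('pics/c1.png',o[:,:,::-1])
plan([([.371,-.04,.18],Rt(-10)),([.40,.14,.17],Rt(-3)),([.41,.205,.12],Rt(-3))])
E
```

```text
t: 12.2
eef_pos: [0.4478, -0.3284, 0.1146]
tcp_rot: [0.152, 0.201, 0.967, -0.031]
wrist_force: [0.3, -0.3, -0.2]
grip_width: 0.0278
grip_force: 0.0
t: 13.0
eef_pos: [0.4227, -0.2311, 0.1779]
tcp_rot: [-0.0, 0.204, 0.979, 0.0]
wrist_force: [0.8, -0.6, 0.1]
grip_width: 0.0464
grip_force: 0.0
dp [0.619, 0.772, -0.009] rot [0.0, -0.0, -0.118] dist 0.198
dp [0.013, 0.912, 0.05] rot [0.0, 0.0, -0.061] dist 0.183
dp [-0.033, 0.327, 0.25] rot [0.0, 0.0, 0.0] dist 0.083
```

View pics/c1.png

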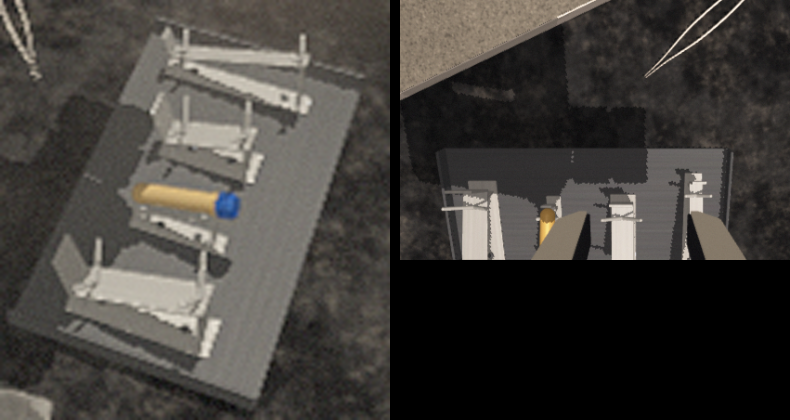

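```bash
python3 -m creep '[{"dp":[0.62,0.77,0],"delta_rot":[0,0,-0.118],"claw":-0.1},{"dp":[0.62,0.77,0],"delta_rot":[0,0,-0.118],"claw":-0.1},{"dp":[0.62,0.77,0],"delta_rot":[0,0,-0.118],"claw":-0.1},{"dp":[0.62,0.77,0],"delta_rot":[0,0,-0.118],"claw":-0.1},{"dp":[0.62,0.77,0],"delta_rot":[0,0,-0.118],"claw":-0.1},{"dp":[0.62,0.77,0],"delta_rot":[0,0,-0.118],"claw":-0.1},{"dp":[0.62,0.77,0],"delta_rot":[0,0,-0.118],"claw":-0.1},{"dp":[0.62,0.77,0],"delta_rot":[0,0,-0.118],"claw":-0.1}]' >/dev/null
python3 -m creep '[{"dp":[0.01,0.95,0.05],"delta_rot":[0,0,-0.061],"claw":-0.1},{"dp":[0.01,0.95,0.05],"delta_rot":[0,0,-0.061],"claw":-0.1},{"dp":[0.01,0.95,0.05],"delta_rot":[0,0,-0.061],"claw":-0.1},{"dp":[0.01,0.95,0.05],"delta_rot":[0,0,-0.061],"claw":-0.1},{"dp":[-0.02,1,0.2],"delta_rot":[0,0,-0.061],"claw":-0.1},{"dp":[-0.02,1,0.2],"delta_rot":[0,0,-0.061],"claw":-0.1},{"dp":[-0.02,1,0.2],"delta_rot":[0,0,-0.061],"claw":-0.1},{"dp":[-0.02,1,0.2],"delta_rot":[0,0,-0.061],"claw":-0.1}]'
python3 - <<'E'
from h import *
for q,z in [('fat_short_tube',.0195),('thin_long_tube',.014),('fat_long_tube',.021)]: look(q,z,'pics/w5.png')
E
```

```text
t: 14.7
eef_pos: [0.4096, 0.1552, 0.1394]
tcp_rot: [0.0, 0.027, 1.0, 0.0]
wrist_force: [0.4, -0.5, -0.0]
grip_width: 0.0512
grip_force: 0.0
fat_short_tube 0.59 mid [0.4238 0.2044] len 0.0882 yaw -4.7
thin_long_tube 0.78 mid [0.4432 0.1031] len 0.1262 yaw 12.2
fat_long_tube 0.64 mid [0.4512 0.0135] len 0.0869 yaw 19.8
```

View pics/w5.png

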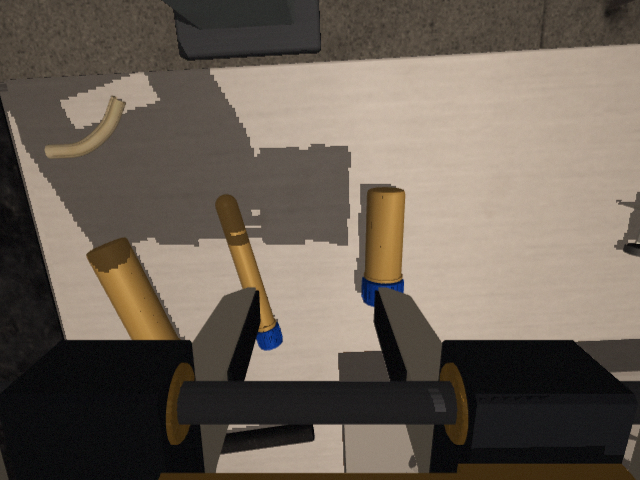

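```bash
python3 - <<'E'
from h import *
plan([([.4165,.2047,.06],Rt(-3.7)),([.4165,.2047,.008],Rt(-3.7))])
E
```

```text
dp [-0.022, 0.245, 0.395] rot [0.0, 0.0, 0.006] dist 0.093
dp [0.0, 0.0, 0.26] rot [0.0, 0.0, 0.0] dist 0.052
```

```bash
python3 -m creep '[{"dp":[-0.022,0.245,0.1],"delta_rot":[0,0,0.006],"claw":-0.1},{"dp":[-0.022,0.245,0.395],"delta_rot":[0,0,0.006],"claw":-0.1},{"dp":[-0.022,0.245,0.5],"delta_rot":[0,0,0.006],"claw":-0.1},{"dp":[-0.022,0.245,0.6],"delta_rot":[0,0,0.006],"claw":-0.1},{"dp":[-0.022,0.245,0.655],"delta_rot":[0,0,0.006],"claw":-0.1},{"dp":[-0.022,0.245,0.655],"delta_rot":[0,0,0.006],"claw":0.1},{"dp":[-0.022,0.245,0.655],"delta_rot":[0,0,0.006],"claw":1},{"dp":[-0.022,0.245,0.655],"delta_rot":[0,0,0.006],"claw":1}]' 20
python3 -m creep '[{"dp":[0,0,0],"delta_rot":[0,0,0],"claw":1},{"dp":[0,0,0],"delta_rot":[0,0,0],"claw":1},{"dp":[0,0,0],"delta_rot":[0,0,0],"claw":1},{"dp":[0,0,-0.1],"delta_rot":[0,0,0],"claw":1},{"dp":[0,0,-0.3],"delta_rot":[0,0,0],"claw":1},{"dp":[0,0,-0.55],"delta_rot":[0,0,0],"claw":1},{"dp":[0,0,-0.8],"delta_rot":[0,0,0],"claw":1},{"dp":[0,0,-0.8],"delta_rot":[0,0,0],"claw":1}]' 20
python3 - <<'E'
from h import *
print(state()['eef_pos'])
look('fat_short_tube',.18)
plan([([.38,.01,.17],Rt(-10)),([.39,-.17,.17],Rt(-20)),home('fat_short',.007,.0115,.05,z0=.006),home('fat_short',.007,.0115,0,z0=.006)])
E
```

```text
t: 15.8
eef_pos: [0.4166, 0.2051, 0.0082]
tcp_rot: [0.001, 0.032, 0.999, 0.0]
wrist_force: [-0.1, 0.6, -0.1]
grip_width: 0.0316
grip_force: 0.0
t: 16.6
eef_pos: [0.4186, 0.206, 0.1732]
tcp_rot: [0.004, 0.032, 0.999, 0.002]
wrist_force: [0.8, 0.1, -1.1]
grip_width: 0.0265
grip_force: 20.0
[0.41862811 0.20596272 0.17319699]
fat_short_tube 0.61 mid [0.4335 0.2054] len 0.1035 yaw -3.5
dp [0.119, -0.985, -0.011] rot [0.001, 0.001, 0.055] dist 0.198
dp [-0.206, -0.878, 0.0] rot [0.0, 0.0, 0.087] dist 0.18
dp [-0.606, -0.32, 0.393] rot [0.005, -0.157, 0.03] dist 0.158
dp [0.0, 0.0, 0.25] rot [0.0, 0.0, 0.0] dist 0.05
```

```bash
python3 -m creep '[{"dp":[0.12,-0.985,0],"delta_rot":[0,0,0.055],"claw":1},{"dp":[0.12,-0.985,0],"delta_rot":[0,0,0.055],"claw":1},{"dp":[0.12,-0.985,0],"delta_rot":[0,0,0.055],"claw":1},{"dp":[0.12,-0.985,0],"delta_rot":[0,0,0.055],"claw":1},{"dp":[0.12,-0.985,0],"delta_rot":[0,0,0.055],"claw":1},{"dp":[0.12,-0.985,0],"delta_rot":[0,0,0.055],"claw":1},{"dp":[0.12,-0.985,0],"delta_rot":[0,0,0.055],"claw":1},{"dp":[0.12,-0.985,0],"delta_rot":[0,0,0.055],"claw":1}]' >/dev/null
python3 -m creep '[{"dp":[-0.206,-0.878,0],"delta_rot":[0,0,0.087],"claw":1},{"dp":[-0.206,-0.878,0],"delta_rot":[0,0,0.087],"claw":1},{"dp":[-0.206,-0.878,0],"delta_rot":[0,0,0.087],"claw":1},{"dp":[-0.206,-0.878,0],"delta_rot":[0,0,0.087],"claw":1},{"dp":[-0.206,-0.878,0],"delta_rot":[0,0,0.087],"claw":1},{"dp":[-0.206,-0.878,0],"delta_rot":[0,0,0.087],"claw":1},{"dp":[-0.206,-0.878,0],"delta_rot":[0,0,0.087],"claw":1},{"dp":[-0.206,-0.878,0],"delta_rot":[0,0,0.087],"claw":1}]' >/dev/null
python3 -m creep '[{"dp":[-0.3,-0.2,0],"delta_rot":[0,-0.08,0.03],"claw":1},{"dp":[-0.6,-0.32,0.1],"delta_rot":[0.005,-0.157,0.03],"claw":1},{"dp":[-0.606,-0.32,0.2],"delta_rot":[0.005,-0.157,0.03],"claw":1},{"dp":[-0.606,-0.32,0.393],"delta_rot":[0.005,-0.157,0.03],"claw":1},{"dp":[-0.606,-0.32,0.393],"delta_rot":[0.005,-0.157,0.03],"claw":1},{"dp":[-0.606,-0.32,0.393],"delta_rot":[0.005,-0.157,0.03],"claw":1},{"dp":[-0.606,-0.32,0.393],"delta_rot":[0.005,-0.157,0.03],"claw":1},{"dp":[-0.606,-0.32,0.393],"delta_rot":[0.005,-0.157,0.03],"claw":1}]'
python3 - <<'E'
from h import *
plan([home('fat_short',.007,.0115,.006,z0=.006),home('fat_short',.007,.0115,0,z0=.006)])
E
```

```text
t: 19.1
eef_pos: [0.4827, -0.2717, 0.0908]
tcp_rot: [0.154, 0.2, 0.967, -0.032]
wrist_force: [0.2, 0.4, -1.3]
grip_width: 0.0264
grip_force: 20.0
dp [0.003, -0.001, 0.216] rot [0.0, 0.001, 0.001] dist 0.043
dp [-0.0, 0.0, 0.03] rot [0.0, 0.0, 0.0] dist 0.006
```

```bash
python3 -m creep '[{"dp":[0,0,0.04],"delta_rot":[0,0,0],"claw":1},{"dp":[0,0,0.08],"delta_rot":[0,0,0],"claw":1},{"dp":[0,0,0.12],"delta_rot":[0,0,0],"claw":1},{"dp":[0,0,0.16],"delta_rot":[0,0,0],"claw":1},{"dp":[0,0,0.2],"delta_rot":[0,0,0],"claw":1},{"dp":[0,0,0.216],"delta_rot":[0,0,0],"claw":1},{"dp":[0,0,0.216],"delta_rot":[0,0,0],"claw":1},{"dp":[0,0,0.216],"delta_rot":[0,0,0],"claw":1}]'
python3 -m creep '[{"dp":[0,0,0.01],"delta_rot":[0,0,0],"claw":1},{"dp":[0,0,0.015],"delta_rot":[0,0,0],"claw":1},{"dp":[0,0,0.02],"delta_rot":[0,0,0],"claw":1},{"dp":[0,0,0.025],"delta_rot":[0,0,0],"claw":1},{"dp":[0,0,0.025],"delta_rot":[0,0,0],"claw":1},{"dp":[0,0,0.025],"delta_rot":[0,0,0],"claw":1},{"dp":[0,0,0.025],"delta_rot":[0,0,0],"claw":1},{"dp":[0,0,0.025],"delta_rot":[0,0,0],"claw":1}]'
```

```text
t: 19.9
eef_pos: [0.4942, -0.277, 0.0478]
tcp_rot: [0.153, 0.2, 0.967, -0.032]
wrist_force: [0.3, -0.2, -0.4]
grip_width: 0.0264
grip_force: 20.0
t: 20.7
eef_pos: [0.4958, -0.2782, 0.0434]
tcp_rot: [0.154, 0.2, 0.967, -0.032]
wrist_force: [-3.0, -4.2, 3.7]
grip_width: 0.0259
grip_force: 20.0
```

```bash
python3 -m creep '[{"dp":[0,0,-0.005],"delta_rot":[0,0,0],"claw":0.4},{"dp":[0,0,-0.005],"delta_rot":[0,0,0],"claw":0.3},{"dp":[0,0,-0.005],"delta_rot":[0,0,0],"claw":0.2},{"dp":[0,0,-0.005],"delta_rot":[0,0,0],"claw":0.14},{"dp":[0,0,-0.005],"delta_rot":[0,0,0],"claw":0.14},{"dp":[0,0,-0.05],"delta_rot":[0,0,0],"claw":0.14},{"dp":[0,0,-0.2],"delta_rot":[0,0,0],"claw":0.14},{"dp":[0,0,-0.4],"delta_rot":[0,0,0],"claw":0.14}]'
python3 -m creep '[{"dp":[0.4,0.6,-0.4],"delta_rot":[0,0.157,0],"claw":0.1},{"dp":[0.4,0.6,-0.4],"delta_rot":[0,0.157,0],"claw":0.1},{"dp":[0.4,0.6,-0.4],"delta_rot":[0,0.157,0],"claw":0.1},{"dp":[0.4,0.6,-0.4],"delta_rot":[0,0.157,0],"claw":0.1},{"dp":[0.4,0.6,-0.4],"delta_rot":[0,0.157,0],"claw":0.1},{"dp":[0.4,0.6,-0.4],"delta_rot":[0,0.157,0],"claw":0.1},{"dp":[0.4,0.6,-0.4],"delta_rot":[0,0.157,0],"claw":0.1},{"dp":[0.4,0.6,-0.4],"delta_rot":[0,0.157,0],"claw":0.1}]'
python3 - <<'E'
from h import *
a=cv2.resize(read_camera('side')[280:420,270:400],(520,560),interpolation=cv2.INTER_CUBIC)
cv2.imwrite('pics/c2.png',a[:,:,::-1])
plan([([.40,0.03,.16],Rt(5)),([.43,.10,.12],Rt(12)),([.4364,.1015,.008],Rt(12))])
E
```

```text
t: 21.5
eef_pos: [0.472, -0.2672, 0.1192]
tcp_rot: [0.152, 0.2, 0.967, -0.031]
wrist_force: [-0.1, 0.5, 0.4]
grip_width: 0.0403
grip_force: 0.0
t: 22.3
eef_pos: [0.428, -0.1184, 0.17]
tcp_rot: [-0.0, 0.203, 0.979, -0.0]
wrist_force: [-0.3, -0.2, 0.6]
grip_width: 0.0418
grip_force: 0.0
dp [0.424, 0.625, 0.05] rot [-0.0, -0.0, -0.248] dist 0.151
dp [-0.18, 0.336, 0.2] rot [0.0, 0.0, -0.061] dist 0.086
dp [-0.033, 0.001, 0.56] rot [0.0, 0.0, 0.0] dist 0.112
```

View pics/c2.png

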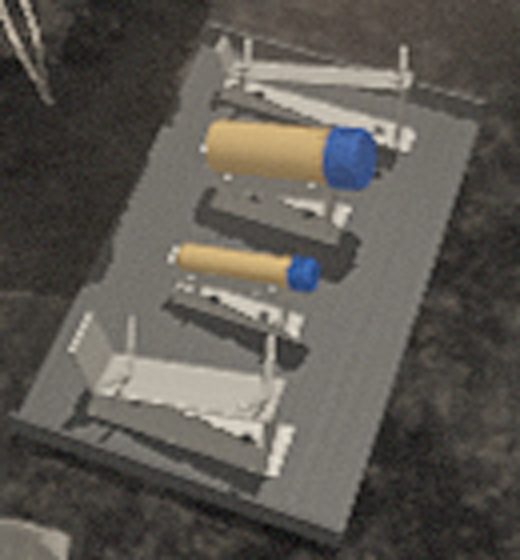

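```bash
python3 -m creep '[{"dp":[0.42,0.62,0.05],"delta_rot":[0,0,-0.248],"claw":0.1},{"dp":[0.42,0.62,0.05],"delta_rot":[0,0,-0.248],"claw":0.1},{"dp":[0.42,0.62,0.05],"delta_rot":[0,0,-0.248],"claw":0.1},{"dp":[0.42,0.62,0.05],"delta_rot":[0,0,-0.248],"claw":0.1},{"dp":[0.42,0.62,0.05],"delta_rot":[0,0,-0.248],"claw":0.1},{"dp":[0.42,0.62,0.05],"delta_rot":[0,0,-0.248],"claw":0.1},{"dp":[0.42,0.62,0.05],"delta_rot":[0,0,-0.248],"claw":0.1},{"dp":[0.42,0.62,0.05],"delta_rot":[0,0,-0.248],"claw":0.1}]' >/dev/null
python3 -m creep '[{"dp":[-0.18,0.336,0.1],"delta_rot":[0,0,-0.061],"claw":0.1},{"dp":[-0.18,0.336,0.2],"delta_rot":[0,0,-0.061],"claw":0.1},{"dp":[-0.18,0.336,0.2],"delta_rot":[0,0,-0.061],"claw":0.1},{"dp":[-0.18,0.336,0.2],"delta_rot":[0,0,-0.061],"claw":0.1},{"dp":[-0.18,0.336,0.2],"delta_rot":[0,0,-0.061],"claw":0.1},{"dp":[-0.18,0.336,0.2],"delta_rot":[0,0,-0.061],"claw":0.1},{"dp":[-0.18,0.336,0.2],"delta_rot":[0,0,-0.061],"claw":0.1},{"dp":[-0.18,0.336,0.2],"delta_rot":[0,0,-0.061],"claw":0.1}]'
python3 - <<'E'
from h import *
look('thin_long_tube',.014)
plan([([.436,.1015,.05],Rt(12)),([.436,.1015,.008],Rt(12))])
E
```

```text
t: 23.95
eef_pos: [0.4304, 0.0993, 0.1208]
tcp_rot: [0.0, -0.104, 0.995, -0.0]
wrist_force: [-0.2, 0.0, -0.7]
grip_width: 0.0416
grip_force: 0.0
thin_long_tube 0.61 mid [0.4431 0.103 ] len 0.1271 yaw 11.5
dp [-0.03, 0.004, 0.353] rot [-0.0, 0.0, -0.0] dist 0.071
dp [0.0, 0.0, 0.21] rot [0.0, 0.0, 0.0] dist 0.042
```

```bash
python3 -m creep '[{"dp":[-0.03,0.004,0.2],"delta_rot":[0,0,0],"claw":0.1},{"dp":[-0.03,0.004,0.35],"delta_rot":[0,0,0],"claw":0.1},{"dp":[-0.03,0.004,0.43],"delta_rot":[0,0,0],"claw":0.2},{"dp":[-0.03,0.004,0.5],"delta_rot":[0,0,0],"claw":0.3},{"dp":[-0.03,0.004,0.563],"delta_rot":[0,0,0],"claw":0.3},{"dp":[-0.03,0.004,0.563],"delta_rot":[0,0,0],"claw":0.3},{"dp":[-0.03,0.004,0.563],"delta_rot":[0,0,0],"claw":1},{"dp":[-0.03,0.004,0.563],"delta_rot":[0,0,0],"claw":1}]' 20
python3 -m creep '[{"dp":[0,0,0],"delta_rot":[0,0,0],"claw":1},{"dp":[0,0,0],"delta_rot":[0,0,0],"claw":1},{"dp":[0,0,0],"delta_rot":[0,0,0],"claw":1},{"dp":[0,0,-0.1],"delta_rot":[0,0,0],"claw":1},{"dp":[0,0,-0.3],"delta_rot":[0,0,0],"claw":1},{"dp":[0,0,-0.55],"delta_rot":[0,0,0],"claw":1},{"dp":[0,0,-0.8],"delta_rot":[0,0,0],"claw":1},{"dp":[0,0,-0.8],"delta_rot":[0,0,0],"claw":1}]' 20
python3 - <<'E'
from h import *
look('thin_long_tube',.175)
ORG['thin_long']=(.5227-.0004,-.2173-.0009)
plan([([.38,-.06,.17],Rt(-12)),([.45,-.16,.17],Rt(YC)),home('thin_long',.007,.006,.05,z0=.006),home('thin_long',.007,.006,0.006,z0=.006)])
E
```

```text
t: 24.85
eef_pos: [0.4361, 0.1017, 0.008]
tcp_rot: [0.0, -0.105, 0.995, -0.0]
wrist_force: [0.7, 0.5, -0.6]
grip_width: 0.0209
grip_force: 0.0
t: 25.65
eef_pos: [0.4387, 0.1021, 0.1735]
tcp_rot: [0.005, -0.105, 0.994, 0.0]
wrist_force: [0.2, 1.3, -1.2]
grip_width: 0.0151
grip_force: 20.0
thin_long_tube 0.97 mid [0.4504 0.105 ] len 0.1369 yaw 11.8
thin_long_tube 0.55 mid [0.4754 0.1009] len 0.0054 yaw 6.1
dp [0.443, -0.733, -0.008] rot [0.0, 0.001, 0.21] dist 0.171
dp [-0.446, -0.416, 0.0] rot [0.0, 0.0, 0.1] dist 0.122
dp [-0.361, -0.123, 0.352] rot [0.0, -0.157, -0.0] dist 0.104
dp [0.0, -0.0, 0.22] rot [0.0, 0.0, 0.0] dist 0.044
```

```bash
python3 -m creep '[{"dp":[0.44,-0.73,0],"delta_rot":[0,0,0.21],"claw":1},{"dp":[0.44,-0.73,0],"delta_rot":[0,0,0.21],"claw":1},{"dp":[0.44,-0.73,0],"delta_rot":[0,0,0.21],"claw":1},{"dp":[0.44,-0.73,0],"delta_rot":[0,0,0.21],"claw":1},{"dp":[0.44,-0.73,0],"delta_rot":[0,0,0.21],"claw":1},{"dp":[0.44,-0.73,0],"delta_rot":[0,0,0.21],"claw":1},{"dp":[0.44,-0.73,0],"delta_rot":[0,0,0.21],"claw":1},{"dp":[0.44,-0.73,0],"delta_rot":[0,0,0.21],"claw":1}]' >/dev/null
python3 -m creep '[{"dp":[-0.446,-0.416,0],"delta_rot":[0,0,0.1],"claw":1},{"dp":[-0.446,-0.416,0],"delta_rot":[0,0,0.1],"claw":1},{"dp":[-0.446,-0.416,0],"delta_rot":[0,0,0.1],"claw":1},{"dp":[-0.446,-0.416,0],"delta_rot":[0,0,0.1],"claw":1},{"dp":[-0.446,-0.416,0],"delta_rot":[0,0,0.1],"claw":1},{"dp":[-0.446,-0.416,0],"delta_rot":[0,0,0.1],"claw":1},{"dp":[-0.446,-0.416,0],"delta_rot":[0,0,0.1],"claw":1},{"dp":[-0.446,-0.416,0],"delta_rot":[0,0,0.1],"claw":1}]'
python3 -m creep '[{"dp":[-0.2,-0.1,0],"delta_rot":[0,-0.08,0],"claw":1},{"dp":[-0.361,-0.123,0.1],"delta_rot":[0,-0.157,0],"claw":1},{"dp":[-0.361,-0.123,0.2],"delta_rot":[0,-0.157,0],"claw":1},{"dp":[-0.361,-0.123,0.352],"delta_rot":[0,-0.157,0],"claw":1},{"dp":[-0.361,-0.123,0.352],"delta_rot":[0,-0.157,0],"claw":1},{"dp":[-0.361,-0.123,0.352],"delta_rot":[0,-0.157,0],"claw":1},{"dp":[-0.361,-0.123,0.352],"delta_rot":[0,-0.157,0],"claw":1},{"dp":[-0.361,-0.123,0.352],"delta_rot":[0,-0.157,0],"claw":1}]'
python3 - <<'E'
from h import *
ORG['thin_long']=(.5227-.0004,-.2173-.0009)
plan([home('thin_long',.007,.006,.006,z0=.006)])
E
```

```text
t: 27.35
eef_pos: [0.4499, -0.1588, 0.168]
tcp_rot: [0.0, 0.203, 0.979, -0.0]
wrist_force: [-0.3, 0.3, -0.2]
grip_width: 0.0153
grip_force: 20.0
t: 28.15
eef_pos: [0.5072, -0.211, 0.0989]
tcp_rot: [0.154, 0.201, 0.967, -0.032]
wrist_force: [-0.9, -0.6, 0.6]
grip_width: 0.0156
grip_force: 20.0
dp [0.003, -0.003, 0.216] rot [-0.0, 0.001, 0.0] dist 0.043
```

```bash
python3 -m creep '[{"dp":[0,0,0.04],"delta_rot":[0,0,0],"claw":1},{"dp":[0,0,0.08],"delta_rot":[0,0,0],"claw":1},{"dp":[0,0,0.12],"delta_rot":[0,0,0],"claw":1},{"dp":[0,0,0.16],"delta_rot":[0,0,0],"claw":1},{"dp":[0,-0.003,0.2],"delta_rot":[0,0,0],"claw":1},{"dp":[0,-0.003,0.216],"delta_rot":[0,0,0],"claw":1},{"dp":[0,-0.003,0.216],"delta_rot":[0,0,0],"claw":1},{"dp":[0,-0.003,0.216],"delta_rot":[0,0,0],"claw":1}]'
python3 -m creep '[{"dp":[0,0,0.01],"delta_rot":[0,0,0],"claw":1},{"dp":[0,0,0.015],"delta_rot":[0,0,0],"claw":1},{"dp":[0,0,0.02],"delta_rot":[0,0,0],"claw":1},{"dp":[0,0,0.025],"delta_rot":[0,0,0],"claw":1},{"dp":[0,0,0.025],"delta_rot":[0,0,0],"claw":1},{"dp":[0,0,0.025],"delta_rot":[0,0,0],"claw":1},{"dp":[0,0,0.025],"delta_rot":[0,0,0],"claw":1},{"dp":[0,0,0.025],"delta_rot":[0,0,0],"claw":1}]'
```

```text
t: 28.95
eef_pos: [0.5185, -0.2166, 0.0564]
tcp_rot: [0.153, 0.201, 0.967, -0.032]
wrist_force: [0.2, -1.0, 0.0]
grip_width: 0.0153
grip_force: 20.0
t: 29.75
eef_pos: [0.5199, -0.2173, 0.0517]
tcp_rot: [0.153, 0.201, 0.967, -0.032]
wrist_force: [-0.7, -1.2, 0.8]
grip_width: 0.0156
grip_force: 20.0
```

```bash
python3 -m creep '[{"dp":[0,0,0.007],"delta_rot":[0,0,0],"claw":1},{"dp":[0,0,0.007],"delta_rot":[0,0,0],"claw":0.6},{"dp":[0,0,0.003],"delta_rot":[0,0,0],"claw":0.45},{"dp":[0,0,0],"delta_rot":[0,0,0],"claw":0.35},{"dp":[0,0,0],"delta_rot":[0,0,0],"claw":0.35},{"dp":[0,0,-0.05],"delta_rot":[0,0,0],"claw":0.35},{"dp":[0,0,-0.2],"delta_rot":[0,0,0],"claw":0.35},{"dp":[0,0,-0.4],"delta_rot":[0,0,0],"claw":0.35}]'
python3 -m creep '[{"dp":[0.5,0.45,-0.4],"delta_rot":[0,0.157,0],"claw":0.1},{"dp":[0.5,0.45,-0.4],"delta_rot":[0,0.157,0],"claw":0.1},{"dp":[0.5,0.45,-0.4],"delta_rot":[0,0.157,0],"claw":0},{"dp":[0.5,0.45,-0.4],"delta_rot":[0,0.157,0],"claw":-0.1},{"dp":[0.5,0.45,-0.4],"delta_rot":[0,0.157,0],"claw":-0.1},{"dp":[0.5,0.45,-0.4],"delta_rot":[0,0.157,0],"claw":-0.1},{"dp":[0.5,0.45,-0.4],"delta_rot":[0,0.157,0],"claw":-0.1},{"dp":[0.5,0.45,-0.4],"delta_rot":[0,0.157,0],"claw":-0.1}]'
python3 - <<'E'
from h import *
a=cv2.resize(read_camera('side')[280:420,270:400],(520,560),interpolation=cv2.INTER_CUBIC)
cv2.imwrite('pics/c3.png',a[:,:,::-1])
plan([([.43,0.01,.14],Rt(17))])
E
```

```text
t: 30.55
eef_pos: [0.4962, -0.2069, 0.1279]
tcp_rot: [0.152, 0.201, 0.967, -0.032]
wrist_force: [0.2, 0.2, 0.9]
grip_width: 0.0303
grip_force: 0.0
t: 31.35
eef_pos: [0.4234, -0.0778, 0.1725]
tcp_rot: [-0.0, 0.204, 0.979, -0.0]
wrist_force: [0.0, 0.1, 0.2]
grip_width: 0.0509
grip_force: 0.0
dp [0.144, 0.415, 0.163] rot [-0.0, -0.0, -0.354] dist 0.094
```

View pics/c3.png

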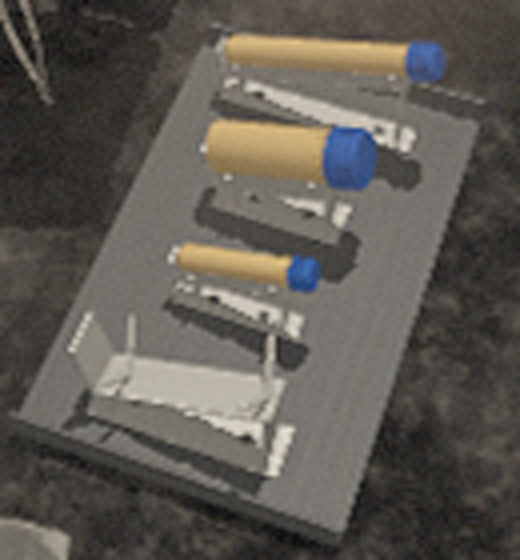

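```bash
python3 -m creep '[{"dp":[0.144,0.415,0],"delta_rot":[0,0,-0.354],"claw":-0.1},{"dp":[0.144,0.415,0.163],"delta_rot":[0,0,-0.354],"claw":-0.1},{"dp":[0.144,0.415,0.163],"delta_rot":[0,0,-0.354],"claw":-0.1},{"dp":[0.144,0.415,0.163],"delta_rot":[0,0,-0.354],"claw":-0.1},{"dp":[0.144,0.415,0.163],"delta_rot":[0,0,-0.354],"claw":-0.1},{"dp":[0.144,0.415,0.163],"delta_rot":[0,0,-0.354],"claw":-0.1},{"dp":[0.144,0.415,0.163],"delta_rot":[0,0,-0.354],"claw":-0.1},{"dp":[0.144,0.415,0.163],"delta_rot":[0,0,-0.354],"claw":-0.1}]'
python3 - <<'E'
from h import *
look('fat_long_tube',.021,'pics/w6.png')
E
```

```text
t: 32.2
eef_pos: [0.43, 0.0103, 0.1402]
tcp_rot: [-0.0, -0.147, 0.989, -0.0]
wrist_force: [0.2, -1.1, -0.8]
grip_width: 0.0515
grip_force: 0.0
fat_long_tube 0.9 mid [0.4692 0.0201] len 0.1249 yaw 17.4
```

View pics/w6.png

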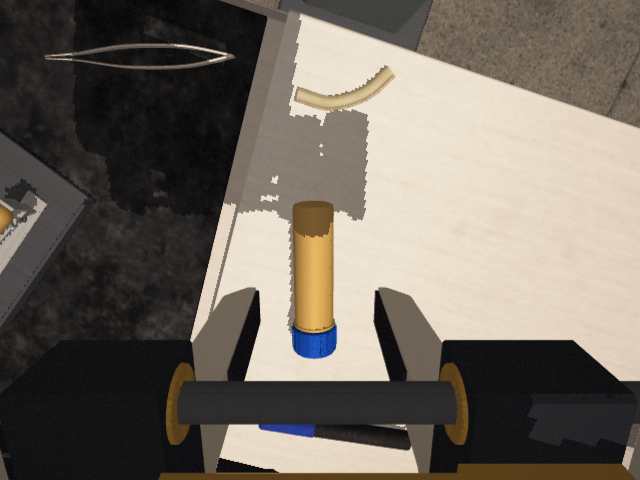

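```bash
python3 - <<'E'
from h import *
plan([([.4603,.0171,.06],Rt(17)),([.4603,.0171,.008],Rt(17))])
E
```

```text
dp [-0.155, -0.012, 0.401] rot [-0.0, -0.0, -0.0] dist 0.086
dp [0.0, 0.0, 0.26] rot [0.0, 0.0, 0.0] dist 0.052
```

```bash
python3 -m creep '[{"dp":[-0.155,-0.012,0.2],"delta_rot":[0,0,0],"claw":-0.1},{"dp":[-0.155,-0.012,0.4],"delta_rot":[0,0,0],"claw":-0.1},{"dp":[-0.155,-0.012,0.48],"delta_rot":[0,0,0],"claw":-0.1},{"dp":[-0.155,-0.012,0.56],"delta_rot":[0,0,0],"claw":-0.1},{"dp":[-0.155,-0.012,0.63],"delta_rot":[0,0,0],"claw":-0.1},{"dp":[-0.155,-0.012,0.66],"delta_rot":[0,0,0],"claw":-0.1},{"dp":[-0.155,-0.012,0.66],"delta_rot":[0,0,0],"claw":0.1},{"dp":[-0.155,-0.012,0.66],"delta_rot":[0,0,0],"claw":1}]' 25
python3 -m creep '[{"dp":[0,0,0],"delta_rot":[0,0,0],"claw":1},{"dp":[0,0,0],"delta_rot":[0,0,0],"claw":1},{"dp":[0,0,0],"delta_rot":[0,0,0],"claw":1},{"dp":[0,0,-0.1],"delta_rot":[0,0,0],"claw":1},{"dp":[0,0,-0.3],"delta_rot":[0,0,0],"claw":1},{"dp":[0.2,0,-0.5],"delta_rot":[0,0,0],"claw":1},{"dp":[0.4,0,-0.8],"delta_rot":[0,0,0],"claw":1},{"dp":[0.4,0,-0.8],"delta_rot":[0,0,0],"claw":1}]' 25
python3 - <<'E'
from h import *
ORG['fat_long']=(.4437-.0003,-.3988-.0006)
plan([([.36,-.17,.18],Rt(-10)),([.38,-.33,.18],Rt(YC)),home('fat_long',.007,.013,.05,z0=.006),home('fat_long',.007,.013,0.006,z0=.006)])
E
```

```text
t: 33.1
eef_pos: [0.4606, 0.0172, 0.0087]
tcp_rot: [0.0, -0.148, 0.989, -0.0]
wrist_force: [0.1, -0.6, 0.2]
grip_width: 0.0395
grip_force: 0.0
t: 33.9
eef_pos: [0.3825, -0.0064, 0.1705]
tcp_rot: [0.001, -0.148, 0.989, -0.0]
wrist_force: [0.6, -0.6, -0.4]
grip_width: 0.0293
grip_force: 25.0
dp [0.347, -0.749, -0.047] rot [-0.0, 0.001, 0.236] dist 0.165
dp [-0.237, -0.77, 0.0] rot [0.0, 0.0, 0.118] dist 0.161
dp [-0.353, -0.192, 0.4] rot [0.0, -0.157, -0.0] dist 0.113
dp [0.0, 0.0, 0.22] rot [0.0, 0.0, 0.0] dist 0.044
```

```bash
python3 -m creep '[{"dp":[0.347,-0.749,-0.047],"delta_rot":[0,0,0.236],"claw":1},{"dp":[0.347,-0.749,-0.047],"delta_rot":[0,0,0.236],"claw":1},{"dp":[0.347,-0.749,-0.047],"delta_rot":[0,0,0.236],"claw":1},{"dp":[0.347,-0.749,-0.047],"delta_rot":[0,0,0.236],"claw":1},{"dp":[0.347,-0.749,-0.047],"delta_rot":[0,0,0.236],"claw":1},{"dp":[0.347,-0.749,-0.047],"delta_rot":[0,0,0.236],"claw":1},{"dp":[0.347,-0.749,-0.047],"delta_rot":[0,0,0.236],"claw":1},{"dp":[0.347,-0.749,-0.047],"delta_rot":[0,0,0.236],"claw":1}]' >/dev/null
python3 -m creep '[{"dp":[-0.237,-0.77,0],"delta_rot":[0,0,0.118],"claw":1},{"dp":[-0.237,-0.77,0],"delta_rot":[0,0,0.118],"claw":1},{"dp":[-0.237,-0.77,0],"delta_rot":[0,0,0.118],"claw":1},{"dp":[-0.237,-0.77,0],"delta_rot":[0,0,0.118],"claw":1},{"dp":[-0.237,-0.77,0],"delta_rot":[0,0,0.118],"claw":1},{"dp":[-0.237,-0.77,0],"delta_rot":[0,0,0.118],"claw":1},{"dp":[-0.237,-0.77,0],"delta_rot":[0,0,0.118],"claw":1},{"dp":[-0.237,-0.77,0],"delta_rot":[0,0,0.118],"claw":1}]'
python3 - <<'E'
from h import *
ORG['fat_long']=(.4437-.0003,-.3988-.0006)
plan([home('fat_long',.007,.013,.05,z0=.006)])
look('fat_long_tube',.19)
read_camera('wrist');print([(np.round(ray('wrist',r['at'],.006,wristT(state())),4),r['p']) for r in pinpoint('wrist','fat_long_cradle')[:1]])
E
```

```text
t: 35.5
eef_pos: [0.3815, -0.3284, 0.178]
tcp_rot: [0.0, 0.203, 0.979, -0.0]
wrist_force: [-0.1, -0.7, 0.1]
grip_width: 0.029
grip_force: 25.0
dp [-0.349, -0.203, 0.39] rot [0.0, -0.157, 0.001] dist 0.112
fat_long_tube 0.77 mid [ 0.3926 -0.3329] len 0.1325 yaw -23.2
[]
```

```bash
python3 -m creep '[{"dp":[-0.2,-0.15,0],"delta_rot":[0,-0.08,0],"claw":1},{"dp":[-0.35,-0.203,0.1],"delta_rot":[0,-0.157,0],"claw":1},{"dp":[-0.35,-0.203,0.2],"delta_rot":[0,-0.157,0],"claw":1},{"dp":[-0.35,-0.203,0.39],"delta_rot":[0,-0.157,0],"claw":1},{"dp":[-0.35,-0.203,0.39],"delta_rot":[0,-0.157,0],"claw":1},{"dp":[-0.35,-0.203,0.39],"delta_rot":[0,-0.157,0],"claw":1},{"dp":[-0.35,-0.203,0.39],"delta_rot":[0,-0.157,0],"claw":1},{"dp":[-0.35,-0.203,0.39],"delta_rot":[0,-0.157,0],"claw":1}]'
python3 -m creep '[{"dp":[0,0,0.04],"delta_rot":[0,0,0],"claw":1},{"dp":[0,0,0.08],"delta_rot":[0,0,0],"claw":1},{"dp":[0,0,0.12],"delta_rot":[0,0,0],"claw":1},{"dp":[0,0,0.16],"delta_rot":[0,0,0],"claw":1},{"dp":[0,0,0.2],"delta_rot":[0,0,0],"claw":1},{"dp":[0,0,0.216],"delta_rot":[0,0,0],"claw":1},{"dp":[0,0,0.216],"delta_rot":[0,0,0],"claw":1},{"dp":[0,0,0.216],"delta_rot":[0,0,0],"claw":1}]'
python3 -m creep '[{"dp":[0,0,0.01],"delta_rot":[0,0,0],"claw":1},{"dp":[0,0,0.015],"delta_rot":[0,0,0],"claw":1},{"dp":[0,0,0.02],"delta_rot":[0,0,0],"claw":1},{"dp":[0,0,0.025],"delta_rot":[0,0,0],"claw":1},{"dp":[0,0,0.025],"delta_rot":[0,0,0],"claw":1},{"dp":[0,0,0.025],"delta_rot":[0,0,0],"claw":1},{"dp":[0,0,0.025],"delta_rot":[0,0,0],"claw":1},{"dp":[0,0,0.025],"delta_rot":[0,0,0],"claw":1}]'
python3 - <<'E'
from h import *
ORG['fat_long']=(.4437-.0003,-.3988-.0006)
plan([home('fat_long',.007,.013,0,z0=.006)])
E
```

```text
t: 36.5
eef_pos: [0.43, -0.3953, 0.1015]
tcp_rot: [0.154, 0.201, 0.967, -0.033]
wrist_force: [-0.6, 0.3, -0.0]
grip_width: 0.0292
grip_force: 25.0
t: 37.3
eef_pos: [0.4416, -0.4001, 0.0587]
tcp_rot: [0.153, 0.201, 0.967, -0.032]
wrist_force: [0.6, 0.8, -0.7]
grip_width: 0.0296
grip_force: 25.0
t: 38.1
eef_pos: [0.4431, -0.4007, 0.054]
tcp_rot: [0.153, 0.201, 0.967, -0.032]
wrist_force: [0.0, 0.9, 0.7]
grip_width: 0.0293
grip_force: 25.0
dp [0.003, 0.007, 0.008] rot [-0.0, 0.0, -0.0] dist 0.002
```

```bash
python3 -m creep '[{"dp":[0,0.005,0],"delta_rot":[0,0,0],"claw":1},{"dp":[0,0.005,0.005],"delta_rot":[0,0,0],"claw":1},{"dp":[0,0.005,0.01],"delta_rot":[0,0,0],"claw":1},{"dp":[0,0.005,0.013],"delta_rot":[0,0,0],"claw":1},{"dp":[0,0.005,0.013],"delta_rot":[0,0,0],"claw":1},{"dp":[0,0.005,0.013],"delta_rot":[0,0,0],"claw":1},{"dp":[0,0.005,0.013],"delta_rot":[0,0,0],"claw":1},{"dp":[0,0.005,0.013],"delta_rot":[0,0,0],"claw":1}]'
```

```text
t: 38.9
eef_pos: [0.4443, -0.4006, 0.052]
tcp_rot: [0.154, 0.201, 0.967, -0.032]
wrist_force: [-3.9, 0.0, 6.5]
grip_width: 0.0291
grip_force: 25.0
```

```bash
python3 -m creep '[{"dp":[0,0,-0.005],"delta_rot":[0,0,0],"claw":0.3},{"dp":[0,0,-0.005],"delta_rot":[0,0,0],"claw":0.2},{"dp":[0,0,-0.005],"delta_rot":[0,0,0],"claw":0.12},{"dp":[0,0,-0.005],"delta_rot":[0,0,0],"claw":0.1},{"dp":[0,0,-0.005],"delta_rot":[0,0,0],"claw":0.1},{"dp":[0,0,-0.05],"delta_rot":[0,0,0],"claw":0.1},{"dp":[0,0,-0.2],"delta_rot":[0,0,0],"claw":0.1},{"dp":[0,0,-0.4],"delta_rot":[0,0,0],"claw":0.1}]'
python3 -m creep '[{"dp":[0.5,0.2,-0.4],"delta_rot":[0,0.157,0],"claw":0.1},{"dp":[0.5,0.2,-0.4],"delta_rot":[0,0.157,0],"claw":0.1},{"dp":[0.5,0.4,-0.5],"delta_rot":[0,0.157,0],"claw":0.1},{"dp":[0.5,0.8,-0.5],"delta_rot":[0,0.157,0],"claw":0.1},{"dp":[0.5,1,-0.5],"delta_rot":[0,0.157,0],"claw":0.1},{"dp":[0.5,1,-0.5],"delta_rot":[0,0.157,0],"claw":0.1},{"dp":[0.5,1,-0.5],"delta_rot":[0,0.157,0],"claw":0.1},{"dp":[0.5,1,-0.5],"delta_rot":[0,0.157,0],"claw":0.1}]'
python3 - <<'E'
from h import *
a=cv2.resize(read_camera('side')[280:420,270:400],(390,420),interpolation=cv2.INTER_CUBIC)
b=cv2.resize(read_camera('top')[180:290,385:525],(400,314),interpolation=cv2.INTER_CUBIC)
o=np.zeros((420,790,3),np.uint8);o[:,:390]=a;o[:314,390:]=b
cv2.imwrite('pics/c4.png',o[:,:,::-1])
E
```

```text
t: 39.7
eef_pos: [0.4207, -0.3894, 0.1275]
tcp_rot: [0.152, 0.201, 0.967, -0.031]
wrist_force: [-0.4, 0.3, 1.2]
grip_width: 0.0419
grip_force: 0.0
t: 40.5
eef_pos: [0.3858, -0.1564, 0.1922]
tcp_rot: [0.0, 0.203, 0.979, -0.0]
wrist_force: [-0.1, 0.6, -0.8]
grip_width: 0.0419
grip_force: 0.0
```

View pics/c4.png

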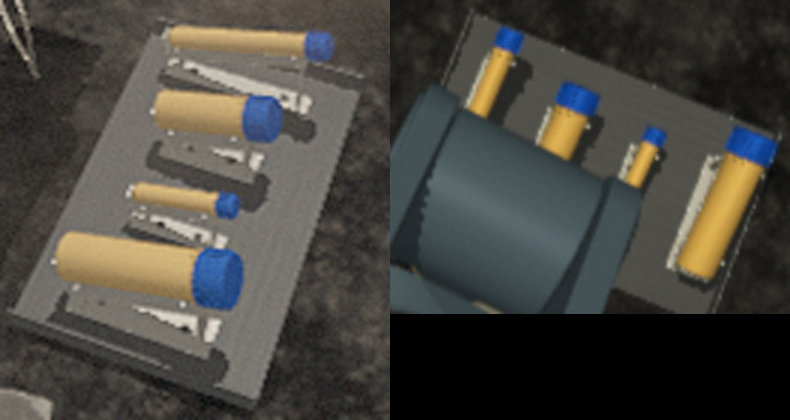

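```bash
python3 -c "
from rig import *
print(close_job())"
```

```text
the job is handed in; nothing more can be done
None
```

All four tubes are lying in their own cradles, caps up and feet down at the stops as far as the last pictures show. The marker and syringe were left alone, and the job was handed in at about 40.6 s.

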